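# Wring a setting block onto another for the saw stop

### The job

Make up the gauge stack for setting the saw's length stop: take the thickest of the three loose steel setting blocks and wring it onto the block that lies in the dark steel holder. Lay it flat on that block, lengthwise in line, with roughly a third of its length overhanging the end away from the tall end stop; then slide it along, without lifting it, until it meets the end stop and lies flush over the lower block, faces in full contact, and let go. Leave the holder's block seated and everything else on the table where it is.

Things in the scene. Friction and masses are not known exactly. Their poses are not given: they have to be found in the camera images.
- thick_centre (a point): Centre of the thickest loose block: plain bright steel, 35 x 75 x 30 mm thick, 0.5 to 0.7 kg, lying flat on the table (centre 15 mm up). Axes: x across the 35 mm width, y along the 75 mm length, z up.
- thick: The same thickest block; this origin is the centre of its underside. Axes: x across the 35 mm width, y along the 75 mm length, z up.
- middle_centre (a point): Centre of the middle loose block: the same steel and the same 35 x 75 mm face, 20 mm thick, lying flat. To be left alone. Axes: x across the 35 mm width, y along the 75 mm length, z up.
- thin_centre (a point): Centre of the thin loose block: the same steel and 35 x 75 mm face, 12 mm thick, lying flat. To be left alone. Axes: x across the 35 mm width, y along the 75 mm length, z up.
- lower_centre (a point): Centre of the block in the holder: plain bright steel, 35 x 75 x 25 mm, loose in the holder, its top face 12.5 mm above this point (33 mm above the table). Axes: x across its width, y along its length towards the end stop, z up.
- lower: The same block in the holder; this origin is the centre of its underside, 8 mm above the table.
- holder_seat (a point): Middle of the seat, 8 mm above the table, of a dark steel holder fixed to the table: base 70 x 130 x 8 mm, two low rails along the sides (tops 18 mm above the table), a 6 mm lip at the open end and at the other end a tall stop, 70 mm wide and 14 mm thick, its top 48 mm above the table. Axes: y along the holder towards the end stop, whose inner face is 38.5 mm from this point (so the blocks are flush when the upper one touches it, give or take 1 mm); x across; z up.
- screwdriver_grip (a point): Handle of a screwdriver lying on the table, about 0.2 m long. To be left alone.
- packer_centre (a point): Middle of a flat grey plastic glazing packer, 100 (its x) x 28 x 5 mm. To be left alone.
- offcut_centre (a point): Middle of a hollow white window-profile offcut, 60 x 150 (its y) x 50 mm high. To be left alone.
- bracket_centre (a point): Middle of the foot of a small aluminium angle bracket, 60 x 30 x 54 mm high. To be left alone.
- can_centre (a point): Middle of a closed upright can, 56 mm across, 140 mm high. To be left alone.
- mallet_grip (a point): Handle of a rubber mallet lying on the table. To be left alone.
Mind the look-alikes: they are no part of the job. What is shaped like the thick but orange or purple is not meant. What is shaped like the part that bears holder_seat but yellow is not meant.

How it is judged:
On the way, in this order (a step that is already met when the one before it is completed fails the run):
1. the thickest block lies flat on the holder's block, touching it, its centre 15 to 48 mm towards the open end from being flush and in line within 10 mm (z of thick_centre in the frame of lower_centre between 0.0255 and 0.03 m and contact force between thick and lower above 0.5 N and angle between the z axis of thick_centre and the z axis of lower_centre, either way round below 0.08 rad and y of thick_centre in the frame of lower_centre between -0.048 and -0.015 m and x of thick_centre in the frame of lower_centre between -0.01 and 0.01 m), for 0.1 s.
2. it slides on with the faces touching (5 to 13 mm still to go) (z of thick_centre in the frame of lower_centre between 0.0255 and 0.03 m and contact force between thick and lower above 0.5 N and angle between the z axis of thick_centre and the z axis of lower_centre, either way round below 0.08 rad and y of thick_centre in the frame of lower_centre between -0.013 and -0.005 m and x of thick_centre in the frame of lower_centre between -0.01 and 0.01 m), for 0.03 s.
At the end, for the whole second after the job is handed in: The thickest block rests flat on the holder's block, faces touching, flush with it within 4 mm along, 5 mm across and 0.10 rad in direction, released and at rest; the lower block still lies seated in the holder within 3 mm (z of thick_centre in the frame of lower_centre between 0.0255 and 0.03 m and contact force between thick and lower above 0.5 N and angle between the z axis of thick_centre and the z axis of lower_centre, either way round below 0.08 rad and y of thick_centre in the frame of lower_centre between -0.004 and 0.004 m and x of thick_centre in the frame of lower_centre between -0.005 and 0.005 m and angle between the y axis of thick_centre and the y axis of lower_centre, either way round below 0.1 rad and distance between lower and holder_seat below 0.003 m and linear speed of thick below 0.01 m/s).
It fails at once if the thickest block is held low over the lower block (4.5 to 17 mm clear of it, less than 13 mm from flush), that is, set straight down in place or lifted during the slide (z of thick_centre in the frame of lower_centre between 0.032 and 0.0445 m and y of thick_centre in the frame of lower_centre between -0.013 and 0.013 m and x of thick_centre in the frame of lower_centre between -0.013 and 0.013 m).
It fails at once if another thing on the table (either other setting block, screwdriver, packer, offcut, bracket, can or mallet) is moved more than 30 mm (distance of any of middle_centre, thin_centre, screwdriver_grip, packer_centre, offcut_centre, bracket_centre, can_centre, mallet_grip from where it was at the start of the episode above 0.03 m).
It also fails if it takes over 35 s, if anything falls off the work surface, if the arm or the gripper's body presses on something with over 40 N, if the wrist force passes 120 N, or if a joint passes its speed limit or range.

### The arm

A 6-joint arm with a two-finger parallel gripper is mounted at the origin on the work surface. World frame = base frame: x ahead of the robot, y to its left, z up, the work surface at z = 0. Lengths are in m, angles in rad, forces in N, time in s.
With the tool pointing down it reaches from about 0.35 to 0.875 m from the base axis. Payload 4.2 kg.
Tool frame: the origin (TCP) lies on the front face of the gripper's body, between the roots of the fingers; the fingertips stand 70 mm ahead of it and the grasp point (between the pads) lies 51 mm ahead of it (manip.tcp_to_grasp is the distance from the TCP to the grasp point, in m); z points along the fingers, y is the direction in which the jaws open and shut (so a half turn about z gives the same grasp; the last joint's range is limited). The gripper opens to 87 mm and grips with 3 to 60 N. Pads are 19 mm wide; open, the fingers measure 117 mm over their backs; the gripper's body (75 mm by 190 mm) begins 51 mm behind the grasp point.
Start: joints at [-0.958, 0.385, 0.008, 0, -1.194, -0.259], TCP at [0.217, -0.586, 0.292] pointing down, gripper open.
Joint ranges: [-3.14, 3.14], [-1.21, 2.06], [-1.07, 1.41], [-3.16, 2.05], [-2.99, -0.16], [-3.1, 3.1]. Speed limits (rad/s): [2.79, 2.79, 3.14, 3.14, 3.14, 3.14].

### API

Orientations are given as a 3x3 rotation matrix whose columns are the frame's x, y, z axes.
In Python, from bench import manip, grab_frame, find_in gives the robot as it stands. Calls block until the motion is done:
- manip.move_pose(position, orientation): joint-space move of the TCP to a pose.
- manip.move_l(position, feed=0.15, orientation=None, stop_force=None): straight line of the TCP; orientation=None keeps the orientation; feed is the mean speed in m/s. With stop_force (N) it stops when the force on the tool has changed by that much, and returns True; else False.
- manip.goto_joints(angles): joint-space move.
- manip.gripper_to(opening, grip_force=None): finger opening in m; grip_force is the grip in N (None keeps the last); returns when the fingers have stopped.
- manip.wait(seconds).
- manip.ik(position, orientation): joint angles nearest the present ones, or None.
- manip.get_obs(): the state.
- grab_frame(name): name is "side" or "top"; returns a dict with "image" (420x560x3 uint8, red, green, blue), "fx", "fy", "cx", "cy" (pixels), "k1" (the pictures are not rectified: a ray, as slopes to the right and down, at radius r is drawn at 1 + k1 r^2 times it, then the intrinsics apply), "R" (3x3) and "t" (3): a world point X has camera coordinates R X + t. Camera axes: x right, y down, z forward; pixel columns grow to the right and rows downward; lengths in m; the calibration is good to about 2 mm. A picture is of the moment at which its call begins. There is no depth.
A pose or a line that the arm cannot do raises manip.MotionError and nothing moves.
- manip.finish_job(): hands the job in, once; it reports no verdict.
Trained networks look in a picture, given as the dict that the camera call returned (one of the last four; its "shot" number tells which), for a name from the list of things; names that differ only in an ending like _2 or _b are one class to them, and where a whole thing is asked for, a point or a joint stands for the part that bears it (a point fixed in the world has none). Each returns a list of dicts, best first, with "confidence" (0 to 1); they miss things now and then, are a little off and sometimes report something else, mostly with a low value. They report only what shows in the picture. A call takes as long as a camera call. They do not tell look-alikes from the thing itself.
- find_in(query, picture): "point" ([column, row] in pixels, amid what is visible of it).
The state is a dict: "time_s": time; "joints": joint angles; "joint_vel": joint speeds; "effort": joint torques, N m; "ee_pos": TCP position; "orientation": TCP orientation; "contact_force": force on the tool from outside, world axes, zero at the start; "torque": the same for the moment, N m; "width": finger opening in m.
Only numpy, scipy, OpenCV 4.12 (cv2) and the standard library are available. Lean on these libraries where they do the work, as an engineer would, in place of code of your own. Each camera call takes 0.05 s, during which the arm holds its last target.

## Working session

There is one attempt and no reset: what is moved stays moved. The work goes in short steps, each a Python script; the robot and the scene stay as the last script left them, time stands still between calls to the robot, and variables do not carry over. Pictures are saved under pics/ and viewed, and the job is handed in when it is done.

```bash
mkdir -p pics
cat > s1.py <<'E'
from bench import manip, grab_frame, find_in
import cv2, pickle
out={}
for n in ("top","side"):
    p=grab_frame(n); out[n]=p
    cv2.imwrite(f"pics/{n}0.png",p["image"][:,:,::-1])
    print(n,{k:p[k] for k in("fx","fy","cx","cy","k1")},p["R"],p["t"])
    for q in ("thick_centre","middle_centre","thin_centre","lower_centre","holder_seat"):
        print(q,[( [round(float(v)) for v in d["point"]],round(d["confidence"],2)) for d in find_in(q,p)])
pickle.dump(out,open("f0.pkl","wb"))
print(manip.get_obs()["time_s"])
E
python3 s1.py
```

```text
top {'fx': 539.3395661195942, 'fy': 539.3395661195942, 'cx': 272.2944521509223, 'cy': 199.58694998262206, 'k1': 0.07299881885451596} [[ 0.01962148 -0.9997953  -0.00493451]
 [-0.99401822 -0.01897727 -0.107553  ]
 [ 0.10743734  0.00701534 -0.99418711]] [0.0135439  0.57182851 1.45098796]
thick_centre [([343, 258], 0.88), ([350, 154], 0.72), ([349, 197], 0.69)]
middle_centre [([383, 233], 0.55), ([432, 200], 0.3)]
thin_centre [([303, 249], 0.89)]
lower_centre [([204, 223], 0.83), ([114, 226], 0.15)]
holder_seat [([220, 293], 0.95), ([212, 231], 0.73)]
side {'fx': 474.1478598261603, 'fy': 474.1478598261603, 'cx': 277.142872607443, 'cy': 202.92072448869064, 'k1': 0.05296538499345267} [[-6.73256136e-01 -7.39409092e-01 -6.08453096e-04]
 [-4.14955152e-01  3.78511059e-01 -8.27370292e-01]
 [ 6.11995423e-01 -5.56779645e-01 -5.61656505e-01]] [0.40747012 0.27413524 0.82122241]
thick_centre [([301, 166], 0.94), ([381, 213], 0.78), ([333, 179], 0.56)]
middle_centre [([384, 188], 0.62), ([334, 180], 0.32)]
thin_centre [([344, 229], 0.6)]
lower_centre [([239, 258], 0.88), ([343, 230], 0.5)]
holder_seat [([230, 274], 0.78), ([316, 307], 0.66), ([280, 196], 0.6)]
0.6
```

View pics/top0.png

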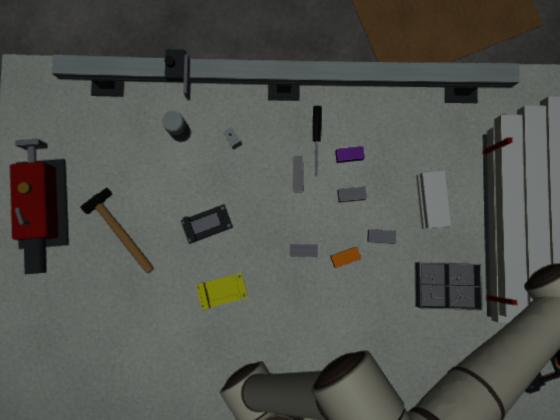

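View pics/side0.png

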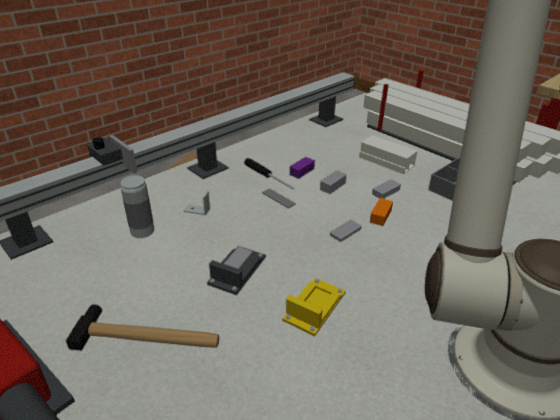

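```bash
python3 -c "
import cv2
a=cv2.imread('pics/top0.png');cv2.imwrite('pics/topc.png',cv2.resize(a[120:330,180:430],None,fx=3,fy=2.85,interpolation=cv2.INTER_CUBIC))
a=cv2.imread('pics/side0.png');cv2.imwrite('pics/sidec.png',cv2.resize(a[130:330,190:440],None,fx=3,fy=3,interpolation=cv2.INTER_CUBIC))"
```

```text
(no output)
```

View pics/topc.png

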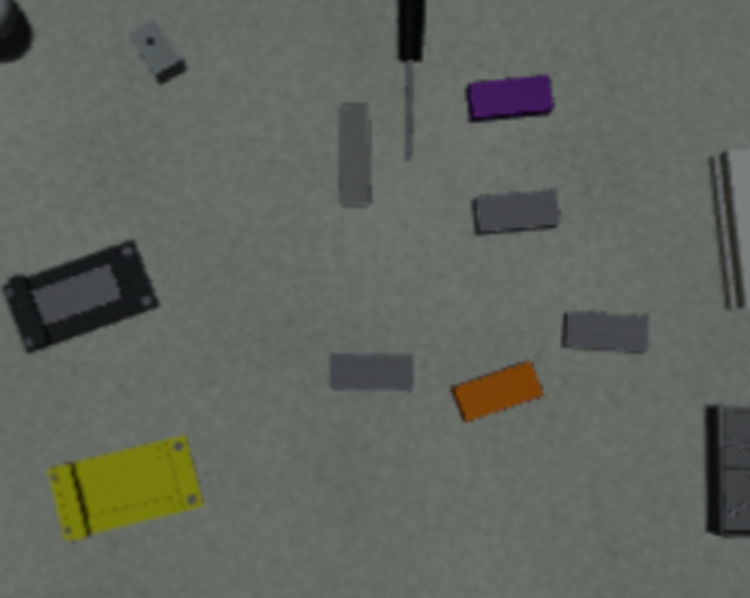

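View pics/sidec.png

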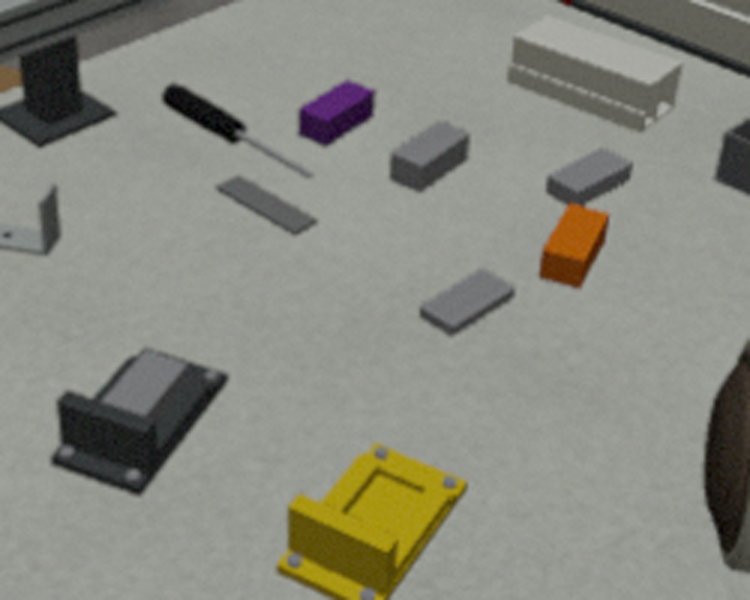

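The blocks in the top picture:
- Grey block at (350,195), side view (333,180): visibly the tallest plain-steel block.
- Middle block at (382,236) and thin block at (303,250).
- Orange (346,257) and purple (350,154) are look-alikes.

The dark holder is at (207,223), with its stop at the left end (world +y). The yellow holder at (221,291) is a look-alike. I'll fit poses next.

```bash
cat > h.py <<'E'
import numpy as np, cv2
from scipy.optimize import minimize
def proj(f,X):
    c=np.atleast_2d(X)@np.asarray(f["R"]).T+np.asarray(f["t"]); s=c[:,:2]/c[:,2:]
    s=s*(1+f["k1"]*(s**2).sum(1,keepdims=True))
    return s*[f["fx"],f["fy"]]+[f["cx"],f["cy"]]
def unproj(f,px,z):
    K=np.array([[f["fx"],0,f["cx"]],[0,f["fy"],f["cy"]],[0,0,1.]])
    s=cv2.undistortPoints(np.array([[px]],float),K,np.array([f["k1"],0,0,0,0.]))[0,0]
    R=np.asarray(f["R"]);C=-R.T@f["t"];d=R.T@[s[0],s[1],1]
    return C+d*(z-C[2])/d[2]
def box(x,y,a,z0,z1,w=.035,l=.075):
    ex=np.array([np.cos(a),np.sin(a)]);ey=np.array([-ex[1],ex[0]])
    return np.array([[*(np.array([x,y])+i*w/2*ex+j*l/2*ey),z] for z in((z0,z1) if z0!=z1 else (z1,)) for i,j in((-1,-1),(1,-1),(1,1),(-1,1))])
S=8
def mask(f,X,o,shape):
    h=cv2.convexHull(((proj(f,X)-o+.5)*S-.5).astype(np.float32))[:,0]
    m=np.zeros((shape[0]*S,shape[1]*S),np.uint8)
    cv2.fillConvexPoly(m,np.round(h*16).astype(np.int32),255,shift=4)
    return cv2.resize(m,(shape[1],shape[0]),interpolation=cv2.INTER_AREA)/255.
def fit(fs,p0,z0,z1,half=22):
    pats=[]
    for f in fs:
        c=proj(f,[[p0[0],p0[1],(z0+z1)/2]])[0].astype(int);o=c-half
        P=f["image"][o[1]:o[1]+2*half,o[0]:o[0]+2*half].astype(float)
        pats.append((f,o,P))
    def cost(q):
        e=0
        for f,o,P in pats:
            X=box(q[0],q[1],q[2],z0,z1)
            m=cv2.GaussianBlur(mask(f,X,o,P.shape[:2]),(0,0),.6)
            top=cv2.GaussianBlur(mask(f,X[4:] if z0!=z1 else X,o,P.shape[:2]),(0,0),.6)
            big=cv2.dilate(m,np.ones((9,9)))>0.02  # ROI near the object
            A=np.stack([np.ones_like(m),top,m-top],-1)[big];B=P[big]
            r=B-A@np.linalg.lstsq(A,B,rcond=None)[0]
            e+=np.mean(np.clip(r**2,0,900))
        return e
    best=None
    for da in(-.15,0,.15):
      for k in (1,.4):
        q0=np.array(p0)+[0,0,da]
        r=minimize(cost,q0,method="Nelder-Mead",options=dict(initial_simplex=q0+np.array([[0,0,0],[.008,0,0],[0,.008,0],[0,0,.15]])*k,xatol=1e-5,fatol=1e-4,maxiter=300))
        if best is None or r.fun<best.fun: best=r
    return best.x,best.fun
E
cat > s2.py <<'E'
import pickle;from h import *
F=pickle.load(open("f0.pkl","rb"));T,Sd=F["top"],F["side"]
g=unproj(T,(350,195),.03);print("thick0",g,"side-proj",proj(Sd,[[g[0],g[1],.015]]))
l=unproj(T,(204,223),.033);print("lower0",l,proj(Sd,[[l[0],l[1],.033]]))
for nm,p in(("middle",(381.5,236.5)),("thin",(303.5,250))): print(nm,unproj(T,p,.015))
for n,fs in(("T",[T]),("S",[Sd]),("TS",[T,Sd])): print("thick",n,fit(fs,[g[0],g[1],0.06],0,.03))
print("lower T",fit([T],[l[0],l[1],.25],.033,.033))
ti,si=T["image"].copy(),Sd["image"].copy()
q,_=fit([T,Sd],[g[0],g[1],0.06],0,.03);w,_=fit([T],[l[0],l[1],.25],.033,.033)
np.save("poses.npy",[q,w])
outs=[]
for f in(T,Sd):
  for c,zz in((q,(0,.03)),(w,(.033,.033))):
    o=proj(f,[[c[0],c[1],.02]])[0].astype(int)-25
    im=cv2.resize(f["image"][o[1]:o[1]+50,o[0]:o[0]+50,::-1],None,fx=6,fy=6,interpolation=cv2.INTER_CUBIC)
    im=cv2.convertScaleAbs(im,alpha=1.5)
    X=box(*c,*zz);P=((proj(f,X)-o+.5)*6).astype(int)
    for k in range(0,len(P),4): cv2.polylines(im,[P[k:k+4]],True,(0,255,0) if k or len(P)==4 else (0,0,255),1)
    outs.append(im)
cv2.imwrite("pics/fit0.png",np.vstack([np.hstack(outs[:2]),np.hstack(outs[2:])]))
E
python3 s2.py
```

```text
thick0 [ 0.58829098 -0.18844636  0.03      ] side-proj [[333.12196823 182.97024002]]
lower0 [0.50341917 0.20967216 0.033     ] [[235.82960793 258.93509479]]
middle [ 0.47699962 -0.27699416  0.015     ]
thin [ 0.43558631 -0.06369228  0.015     ]
thick T (array([ 0.59297427, -0.19439453,  0.11754368]), np.float64(9.868972996860519))
thick S (array([ 0.59440826, -0.19408132,  0.14866715]), np.float64(26.643930273825593))
thick TS (array([ 0.59381873, -0.19438907,  0.13106789]), np.float64(53.07582383980725))
lower T (array([0.50322484, 0.20602633, 0.3804956 ]), np.float64(57.795387919408476))
```

View pics/fit0.png

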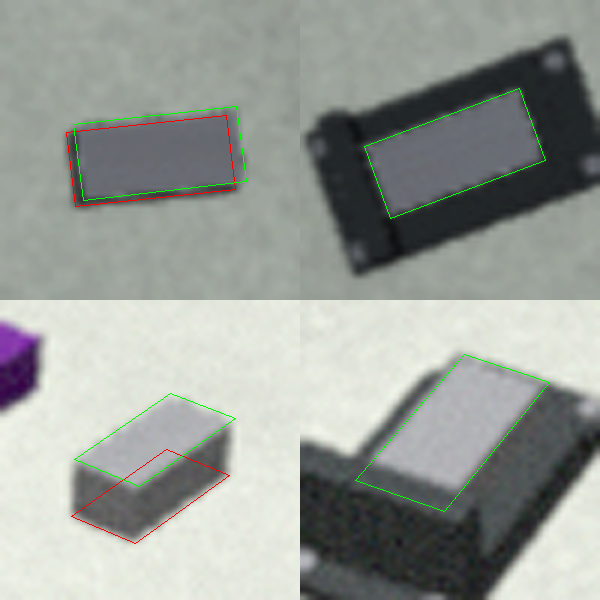

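The fits match both views. The silhouette gives a 30 mm block height, and the yaw is about 0.13 for the thick block and 0.38 for the lower one. Now I'll grasp.

```bash
cat > s3.py <<'E'
from bench import manip; from h import *
q,w=np.load("poses.npy")
def ori(a,s):
    y=np.array([np.cos(a),np.sin(a),0])*s; z=np.array([0,0,-1.]); return np.column_stack([np.cross(y,z),y,z])
j=np.array(manip.get_obs()["joints"]);best=None
for s in(1,-1):
    A=manip.ik([q[0],q[1],.17],ori(q[2],s));B=manip.ik([w[0],w[1],.2],ori(w[2],s))
    print(s,None if A is None else np.round(A,2),None if B is None else np.round(B,2))
    if A is None or B is None: continue
    c=max(abs(np.array(A)-j).max(),abs(np.array(B)-j).max())
    if best is None or c<best[0]: best=(c,s)
s=best[1];print("s",s)
R=ori(q[2],s)
manip.gripper_to(.07,40)
manip.move_pose([q[0],q[1],.17],R)
hit=manip.move_l([q[0],q[1],.0735],feed=.12,stop_force=12);print("hit",hit)
o=manip.get_obs();print(o["time_s"],o["ee_pos"],o["contact_force"])
if not hit:
    manip.gripper_to(0.0,40)
    o=manip.get_obs();print(o["time_s"],o["width"],o["ee_pos"],o["contact_force"])
open("sign","w").write(str(s))
E
python3 s3.py
```

```text
1 [-0.06  0.49 -0.15  0.   -0.93 -2.95] [ 0.69  0.33 -0.32  0.   -0.91  2.84]
-1 [-0.06  0.49 -0.15  0.   -0.93  0.19] [ 0.69  0.33 -0.32  0.   -0.91 -0.31]
s -1
hit False
4.2 [ 0.5944424  -0.19452991  0.07428156] [ 0.32530245 -0.61326156  0.23658049]
4.8917 0.034808393094516284 [ 0.5925341  -0.19456799  0.07353589] [-3.84770152  0.08011604  3.88728332]
```

The width reads 34.8 mm, so the grip is good. Lifting and moving to above the overhang position.

```bash
cat > s4.py <<'E'
from bench import manip,grab_frame; from h import *
import pickle
q,w=np.load("poses.npy");s=int(open("sign").read())
def ori(a,s):
    y=np.array([np.cos(a),np.sin(a),0])*s; z=np.array([0,0,-1.]); return np.column_stack([np.cross(y,z),y,z])
o=manip.get_obs()
p=o["ee_pos"];manip.move_l([p[0],p[1],.17],feed=.12)
R=ori(w[2],s);ey=np.array([-np.sin(w[2]),np.cos(w[2])])
t=w[:2]-.029*ey
manip.move_pose([t[0],t[1],.18],R)
manip.move_l([t[0],t[1],.125],feed=.12)
o=manip.get_obs();print(o["time_s"],o["width"],o["ee_pos"],o["contact_force"],o["orientation"])
F={n:grab_frame(n) for n in("side","top")};pickle.dump(F,open("f1.pkl","wb"))
ims=[]
for n in F:
    c=proj(F[n],[[*t,.08]])[0].astype(int)-45
    ims.append(cv2.resize(F[n]["image"][c[1]:c[1]+90,c[0]:c[0]+90,::-1],(396,396),interpolation=cv2.INTER_CUBIC))
cv2.imwrite("pics/held.png",np.hstack(ims))
E
python3 s4.py
```

```text
7.8833 0.034633191254543054 [0.51476854 0.17892658 0.12532062] [ 0.81784007  0.70648738 -5.3850912 ] [[ 3.71047500e-01 -9.28613403e-01  9.49363625e-04]
 [-9.28613847e-01 -3.71047592e-01  8.38503127e-05]
 [ 2.74394563e-04 -9.12704658e-04 -9.99999546e-01]]
```

View pics/held.png

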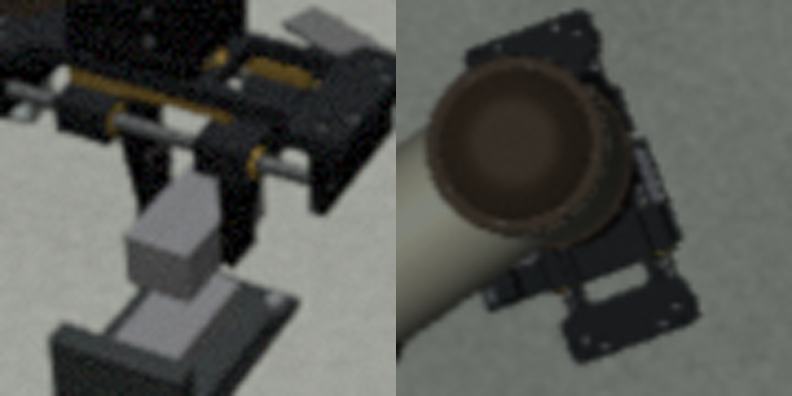

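The block is held level and in line above the lower block, with the open end overhung. I'll lower it until it makes contact.

```bash
cat > s5.py <<'E'
from bench import manip,grab_frame; from h import *
o=manip.get_obs();p=o["ee_pos"];print(o["contact_force"])
h=manip.move_l([p[0],p[1],.1035],feed=.02,stop_force=8)
o=manip.get_obs();print(h,o["time_s"],o["ee_pos"],o["contact_force"])
manip.wait(.2)
o=manip.get_obs();print(h,o["time_s"],o["ee_pos"],o["contact_force"],o["torque"])
f=grab_frame("side");c=proj(f,[[p[0],p[1],.05]])[0].astype(int)-45
cv2.imwrite("pics/on.png",cv2.resize(f["image"][c[1]:c[1]+90,c[0]:c[0]+90,::-1],(540,540),interpolation=cv2.INTER_CUBIC))
E
python3 s5.py
```

```text
[ 0.79618367  0.26431307 -6.12827894]
True 8.85 [0.51467771 0.17928853 0.10647404] [0.13376714 0.58855108 5.05500059]
True 9.05 [0.51468258 0.17930068 0.10648698] [-0.54152291  0.0887209   5.77762376] [ 0.16097291  0.39388616 -0.02931028]
```

View pics/on.png

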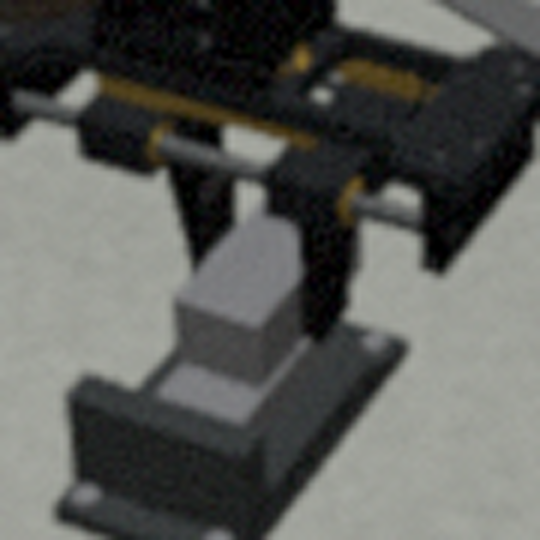

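It's seated at the predicted height (0.1065), with about 12 N on the faces and overhanging roughly a third. Now I'll slide it with a light preload.

```bash
cat > s6.py <<'E'
from bench import manip,grab_frame; from h import *
q,w=np.load("poses.npy");ey=np.array([-np.sin(w[2]),np.cos(w[2])])
t=w[:2]
def rep(h):
    o=manip.get_obs();d=np.array(o["ee_pos"][:2])-t
    print(h,round(o["time_s"],2),"along",round(d@ey*1e3,2),"across",round((d@[ey[1],-ey[0]])*1e3,2),"z",o["ee_pos"][2],np.round(o["contact_force"],1),np.round(o["torque"],2))
rep(0)
for a in(-.020,-.010):
    g=t+a*ey
    h=manip.move_l([g[0],g[1],.1061],feed=.025,stop_force=15);rep(h)
manip.wait(.1);rep(0)
E
python3 s6.py
```

```text
0 9.1 along -29.07 across 0.71 z 0.1064951428766882 [-1.1  0.   5.4] [ 0.13  0.37 -0.03]
False 9.63 along -20.08 across 0.24 z 0.10646460959632573 [ 1.5 -3.7  4.3] [-0.83 -0.17 -0.03]
False 10.18 along -10.24 across 0.19 z 0.10647834230686676 [ 1.5 -5.1  5.9] [-1.22 -0.36 -0.02]
0 10.28 along -10.22 across 0.19 z 0.10649438176382273 [ 1.8 -3.9  5.6] [-1.22 -0.37 -0.06]
```

```bash
cat > s7.py <<'E'
exec(open("s6.py").read().split("rep(0)")[0])
import pickle
g=t-.007*ey;h=manip.move_l([g[0],g[1],.1061],feed=.015,stop_force=15);rep(h)
g=t+.008*ey;h=manip.move_l([g[0],g[1],.1061],feed=.015,stop_force=10);rep(h)
manip.wait(.1);rep(0)
f=grab_frame("side");pickle.dump(f,open("f2.pkl","wb"));c=proj(f,[[t[0],t[1],.05]])[0].astype(int)-45
cv2.imwrite("pics/slid.png",cv2.resize(f["image"][c[1]:c[1]+90,c[0]:c[0]+90,::-1],(540,540),interpolation=cv2.INTER_CUBIC))
E
python3 s7.py
```

```text
False 10.63 along -7.35 across 0.16 z 0.10647805583578158 [ 1.8 -4.7  4.8] [-1.36 -0.45 -0.01]
True 11.32 along 1.48 across 0.2 z 0.10650591642699994 [ 0.9 -1.3  2.4] [-0.23 -0.23  0.05]
0 11.43 along 1.44 across 0.23 z 0.1065466216592055 [ 1.6 -0.   2.1] [ 0.04 -0.09  0.08]
```

View pics/slid.png

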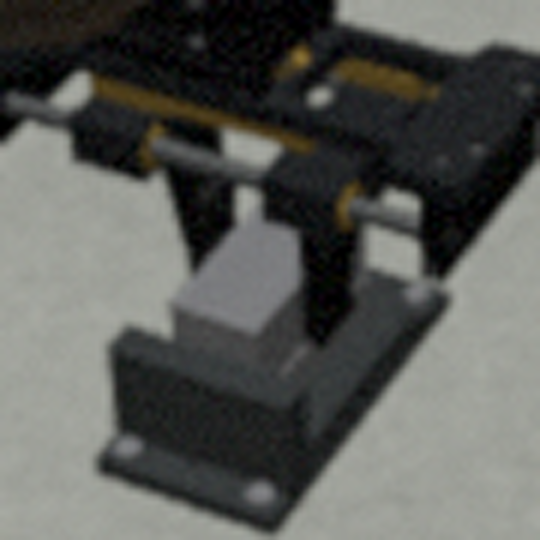

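```bash
cat > ov.py <<'E'
import pickle,sys;from h import *
f=pickle.load(open(sys.argv[1],"rb"))
q,w=np.load("poses.npy");ey=np.array([-np.sin(w[2]),np.cos(w[2])]);c=proj(f,[[w[0],w[1],.05]])[0].astype(int)-30
im=cv2.resize(f["image"][c[1]:c[1]+60,c[0]:c[0]+60,::-1],(600,600),interpolation=cv2.INTER_CUBIC);im=cv2.convertScaleAbs(im,alpha=1.3)
for a,col in((0,(0,255,0)),(-.005,(0,0,255))):
    X=box(w[0]+a*ey[0],w[1]+a*ey[1],w[2],.033,.063)
    cv2.polylines(im,[((proj(f,X[4:])-c+.5)*10).astype(int)],True,col,1)
ctr=w[:2]+ey*.0385;n=np.array([ey[1],-ey[0]])
S=np.array([[*(ctr+i*.035*n+j*ey),.048] for i,j in((-1,0),(1,0),(1,.014),(-1,.014))])
cv2.polylines(im,[((proj(f,S)-c+.5)*10).astype(int)],True,(255,0,0),1)
cv2.imwrite(sys.argv[2],im)
E
python3 ov.py f2.pkl pics/ov1.png
```

```text
(no output)
```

View pics/ov1.png

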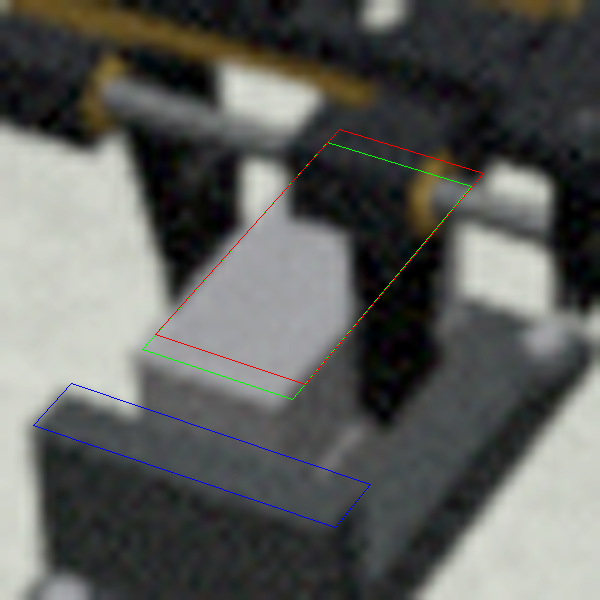

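The block is at or very near flush. I'll press it once more against the stop, release, back off and check.

```bash
cat > s8.py <<'E'
exec(open("s6.py").read().split("rep(0)")[0])
import pickle
manip.gripper_to(.034,8)   # softer grip lets the block square itself to the stop
rep(0)
g=t+.008*ey;h=manip.move_l([g[0],g[1],.1063],feed=.015,stop_force=10);rep(h)
manip.gripper_to(.05);rep(0)
p=manip.get_obs()["ee_pos"]
manip.move_l([p[0],p[1],.2],feed=.1)
g=[.35,-.2,.3]
R=np.array(manip.get_obs()["orientation"])
try: manip.move_pose([.45,-.15,.28],R)
except manip.MotionError as e: print(e)
F={n:grab_frame(n) for n in("side","top")}
for n in F: pickle.dump(F[n],open(f"f3{n}.pkl","wb"))
print(manip.get_obs()["time_s"])
E
python3 s8.py; for n in side top; do python3 ov.py f3$n.pkl pics/ov3$n.png;done
```

```text
0 11.69 along 1.38 across 0.2 z 0.10650812788931599 [0.6 1.5 0.7] [ 0.51 -0.05 -0.02]
True 11.96 along 1.75 across 0.27 z 0.1064878969062374 [ 0.  -1.   2.9] [-0.2  -0.01 -0.07]
0 12.57 along 1.95 across 0.6 z 0.10638715326889267 [ 0.1 -0.2  0.1] [-0.01  0.08 -0.01]
15.1333
```

View pics/ov3side.png

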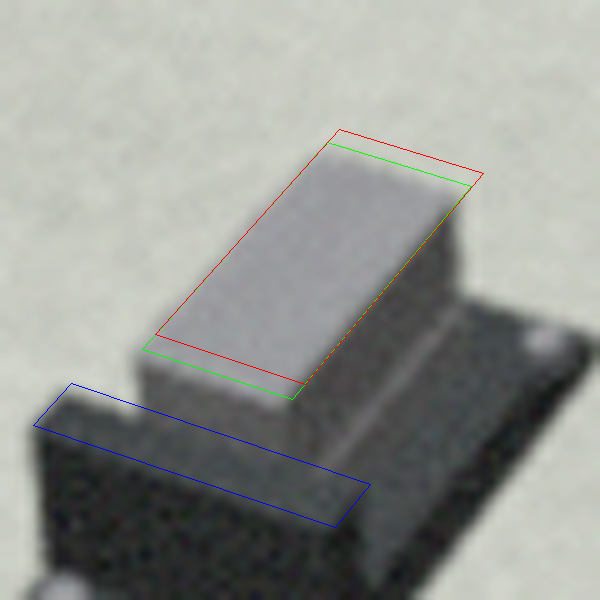

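View pics/ov3top.png

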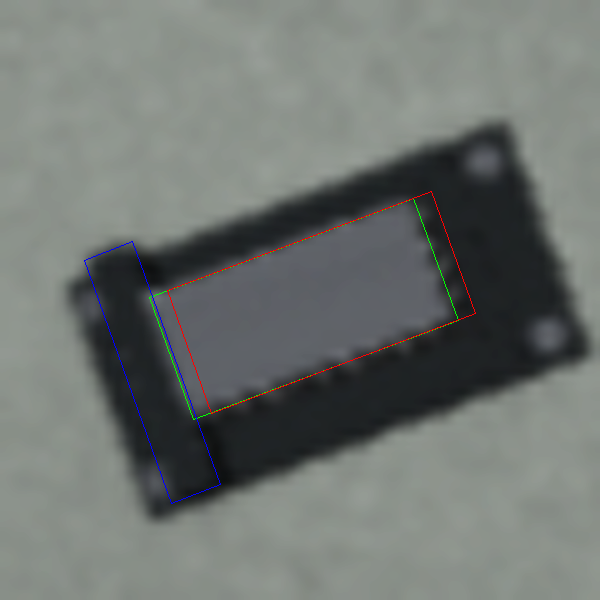

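```bash
cat > s9.py <<'E'
import pickle;from h import *
q,w=np.load("poses.npy");ey=np.array([-np.sin(w[2]),np.cos(w[2])]);n=np.array([ey[1],-ey[0]])
T=pickle.load(open("f3top.pkl","rb"));Sd=pickle.load(open("f3side.pkl","rb"))
for nm,fs in(("T",[T]),("S",[Sd]),("TS",[T,Sd])):
    r,e=fit(fs,[w[0],w[1],w[2]],.063,.063);d=r[:2]-w[:2]
    print(nm,"along",d@ey*1e3,"across",d@n*1e3,"dyaw",r[2]-w[2],e)
# was everything else left in place?
F0=pickle.load(open("f0.pkl","rb"))
d=cv2.absdiff(F0["top"]["image"],T["image"]).max(2)
cv2.imwrite("pics/diff.png",np.clip(d*3.,0,255).astype(np.uint8))
E
python3 s9.py
```

```text
T along 0.7542913722550358 across -1.0383625837522763 dyaw -0.04263752933496345 125.65811047625068
S along -95.15022136573067 across 54.462051969360466 dyaw -0.5391891190508699 3.4466952551436902
TS along 0.5272882319920134 across -0.10516604196874701 dyaw -0.03789231544096494 687.269143865379
  return _methods._mean(a, axis=axis, dtype=dtype,
  ret = ret.dtype.type(ret / rcount)
```

View pics/diff.png

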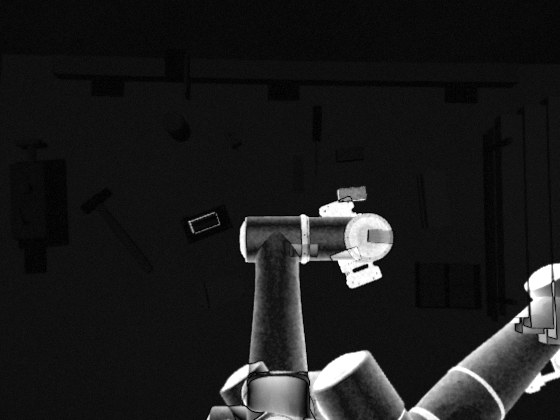

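```bash
python3 -c "
from bench import manip
print(manip.finish_job(), manip.get_obs()['time_s'])"
```

```text
the job is handed in; nothing more can be done
the job is handed in; nothing more can be done
```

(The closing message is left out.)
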